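# Move four battery packs from charger to tester in reverse order

### The job

Move the four battery packs from the coloured cups of the black charger into the pockets of the aluminium tester in reverse order: the pack that stood leftmost in the charger goes into the tester's rightmost pocket, the second from the left into the second from the right, and so on (left and right as the robot sees them). Keep the packs upright, set them down without dropping them, and leave each standing fully down in its pocket, released and at rest.

Things in the scene. Friction and masses are not known exactly. Their poses are not given: they have to be found in the camera images.
- pack_red: loose battery pack with a red top and red stripe, rest black: upright block 36 (x) x 26 (y) x 80 (z) mm, 0.12 to 0.26 kg. Origin at the centre of its underside, z up, x along the 36 mm width. Starts upright in the charging cup of its own colour. It may be put down either way round (half a turn does not matter).
- pack_blue: loose battery pack with a blue top and blue stripe, rest black: upright block 36 (x) x 26 (y) x 80 (z) mm, 0.12 to 0.26 kg. Origin at the centre of its underside, z up, x along the 36 mm width. Starts upright in the charging cup of its own colour. It may be put down either way round (half a turn does not matter).
- pack_yellow: loose battery pack with a yellow top and yellow stripe, rest black: upright block 36 (x) x 26 (y) x 80 (z) mm, 0.12 to 0.26 kg. Origin at the centre of its underside, z up, x along the 36 mm width. Starts upright in the charging cup of its own colour. It may be put down either way round (half a turn does not matter).
- pack_green: loose battery pack with a green top and green stripe, rest black: upright block 36 (x) x 26 (y) x 80 (z) mm, 0.12 to 0.26 kg. Origin at the centre of its underside, z up, x along the 36 mm width. Starts upright in the charging cup of its own colour. It may be put down either way round (half a turn does not matter).
- cup_red: fixed charging cup in red plastic on the charger, holding the red pack at the start: open-topped, 52 (x) x 42 (y) x 22 (z) mm outside, walls and floor 4 mm thick (inside 44 x 34 mm). Origin at the centre of its underside, axes parallel to the charger's. It stays where it is and so marks the place in the row from which the red pack came.
- cup_blue: fixed charging cup in blue plastic on the charger, holding the blue pack at the start: open-topped, 52 (x) x 42 (y) x 22 (z) mm outside, walls and floor 4 mm thick (inside 44 x 34 mm). Origin at the centre of its underside, axes parallel to the charger's. It stays where it is and so marks the place in the row from which the blue pack came.
- cup_yellow: fixed charging cup in yellow plastic on the charger, holding the yellow pack at the start: open-topped, 52 (x) x 42 (y) x 22 (z) mm outside, walls and floor 4 mm thick (inside 44 x 34 mm). Origin at the centre of its underside, axes parallel to the charger's. It stays where it is and so marks the place in the row from which the yellow pack came.
- cup_green: fixed charging cup in green plastic on the charger, holding the green pack at the start: open-topped, 52 (x) x 42 (y) x 22 (z) mm outside, walls and floor 4 mm thick (inside 44 x 34 mm). Origin at the centre of its underside, axes parallel to the charger's. It stays where it is and so marks the place in the row from which the green pack came.
- charger: fixed black slab, 76 (x) x 262 (y) x 20 (z) mm, carrying the row of four coloured cups. Origin at the centre of its underside, z up, x away from the robot, y to the robot's left along the row (yaw within 0.3 rad). Cups stand on its top (z 20) at x 0, y +87, +29, -29, -87 mm; their colour order changes at each start. It may be left or right of the tester.
- tester: fixed aluminium slab, 76 (x) x 262 (y) x 20 (z) mm, with a row of four open grey pockets, empty at the start. Origin at the centre of its underside, z up, x away from the robot, y to the robot's left along the row (yaw within 0.3 rad). Pocket centres at x 0, y +87, +29, -29, -87 mm; each 58 x 48 mm outside, 50 (x) x 40 (y) mm inside, floor at z 24, rim at z 42 mm.

How it is judged:
By the outcome, as a careful person would: the job done as asked, in the order asked, and still so for the second after the job is handed in, with the robot touching nothing.
It also fails if it takes over 112 s, if anything falls off the work surface, if the arm or the gripper's body presses on something with over 40 N, if the wrist force passes 120 N, or if a joint passes its speed limit or range.

### The arm

A 7-joint arm with a two-finger parallel gripper is mounted at the origin on the work surface. World frame = base frame: x ahead of the robot, y to its left, z up, the work surface at z = 0. Lengths are in m, angles in rad, forces in N, time in s.
With the tool pointing down it reaches from about 0.35 to 0.9 m from the base axis. Payload 19.9 kg.
Tool frame: the origin (TCP) lies at the very end of the fingers, on their centre line; the grasp point (between the pads) lies 19 mm behind it (env.grip_depth is the distance from the TCP to the grasp point, in m); z points along the fingers, y is the line along which they close (so a half turn about z gives the same grasp; the last joint's range is limited). The gripper opens to 85 mm and grips with 20 to 120 N. Pads are 22 mm wide; open, the fingers measure 114 mm over their backs; the gripper's body (76 mm by 85 mm) begins 54 mm behind the grasp point. The pads swing forward as they close: fully open they stand 13 mm farther back than shut.
Start: joints at [1.149, 0.417, -0.01, 1.614, 0.005, 1.111, -0.053], TCP at [0.232, -0.58, 0.231] pointing down, gripper open.
Joint ranges: [-2.81, 2.81], [-0.39, 2.02], [-1.27, 1.25], [0.06, 2.57], [-1.19, 4.33], [0.19, 2], [-2.82, 2.82]. Speed limits (rad/s): [1.89, 1.89, 2.39, 2.39, 3.01, 3.01, 3.01].

### API

Orientations are given as a unit quaternion [x, y, z, w].
In Python, from workcell import env gives the robot as it stands. The module is installed in compiled form; this text tells all that it offers.
- The arm moves only by the shell command python3 -m handwheel 'ROWS' [FORCE]. ROWS is JSON, a list of rows, each an object of numbers: "jaw": the closure, from 0 (fully open) to 1 (shut); "tx", "ty", "tz": the shift along the world's x, y, z in units of 25 mm (1.0 is 25 mm); "rx", "ry", "rz": the turn, a rotation vector about the world's x, y, z in degrees. A call has 1 to 12 rows; each row is the pose to reach, as a shift and turn from the pose commanded when the call began; what a row does not reach only later rows make up. A row lasts 1/10 s, in which the tool goes at most 50 mm and 8.59 degrees, less where a joint would pass 70% of its speed; a pose out of reach is approached as far as the arm can. A call with a gripper value outside its range is refused whole. The fingers move at their own pace and stop on an object; FORCE is the grip in N (left out, the last holds). Time passes only in rows, so rows that repeat a pose let the fingers close. It gives the time, the measured TCP pose, the force, the opening and the grip force at its end, in the units of the state.
- env.read_state(): the state, without advancing time (a new reading comes with each control period).
- env.camera(name): name is "scene" or "side" or "wrist"; returns a dict with "image" (480x640x3 uint8, red, green, blue), "mtx" (3x3 intrinsics, pixels), "k1" (the pictures are not rectified: a ray, as slopes to the right and down, at radius r is drawn at 1 + k1 r^2 times it, then the intrinsics apply), "xyz" and "attitude" of the camera in the world; the wrist camera has in their place "tool_from_camera" (4x4, takes a point from camera to tool coordinates, whose origin is the TCP and whose axes are the flange's). Camera axes: x right, y up, looking along -z (the intrinsics and any distortion apply to the point x, -y, -z); pixel columns grow to the right and rows downward; lengths in m; the calibration is good to about 2 mm. A picture is of the moment at which its call begins: read the wrist's pose just before it. There is no depth.
- env.hand_in(): hands the job in; it is judged then, once.
The state is a dict: "clock": time; "joint_positions": joint angles; "joint_velocities": joint speeds; "tau": joint torques, N m; "tool_pos": TCP position; "tool_rot": TCP orientation; "contact_force": force on the tool from outside, world axes, zero at the start; "ft_torque": the same for the moment, N m; "finger_gap": finger opening in m; "grasp_force": force on a finger pad.
Only numpy, scipy, OpenCV 4.12 (cv2) and the standard library are available. Lean on these libraries where they do the work, as an engineer would, in place of code of your own. Each camera call takes 0.05 s, during which the arm holds its last target. There are 200 camera calls.

## Working session

There is one attempt and no reset: what is moved stays moved. The work goes in short steps, Python scripts to look and compute and a shell command to move; the robot and the scene stay as the last step left them, time stands still between calls to the robot, and variables do not carry over. Pictures are saved under pics/ and viewed, at most 14 in all, crops included, and the job is handed in when it is done.

```bash
mkdir -p pics; cat > h.py <<'E'
import numpy as np, cv2
from scipy.spatial.transform import Rotation as R
from workcell import env
def snap(name,fn):
    s=env.read_state(); c=env.camera(name)
    cv2.imwrite(f'pics/{fn}.png',c['image'][:,:,::-1]); return s,c
def cam_pose(s,c):
    if 'xyz' in c:
        a=np.array(c['attitude'],float)
        M=a if a.shape==(3,3) else R.from_quat(a).as_matrix()
        return np.array(c['xyz']),M
    T=np.array(c['tool_from_camera']); Q=R.from_quat(s['tool_rot']).as_matrix()
    return np.array(s['tool_pos'])+Q@T[:3,3], Q@T[:3,:3]
def rays(s,c,px):
    K=np.array(c['mtx'],float); k1=c['k1']
    u=cv2.undistortPoints(np.array(px,float).reshape(-1,1,2),K,np.array([k1,0,0,0,0.]))[:,0]
    o,M=cam_pose(s,c)
    return o,(M@np.c_[u[:,0],-u[:,1],-np.ones(len(u))].T).T
def onz(s,c,px,z):
    o,d=rays(s,c,px); return o+d*((z-o[2])/d[:,2])[:,None]
E
python3 - <<'E'
from h import *
s=env.read_state(); print(s)
for n in ('scene','side','wrist'):
    s,c=snap(n,n+'0'); print(n,c['mtx'],c['k1'],{k:v for k,v in c.items() if k in('xyz','attitude','tool_from_camera')})
E
```

```text
{'clock': 0.0, 'joint_positions': array([ 1.14849547,  0.41798202, -0.0102815 ,  1.61417592,  0.00470323,
        1.11070976, -0.05298998]), 'joint_velocities': array([ 2.44387144e-04,  1.64024091e-03, -5.48865778e-04, -5.29733341e-05,
       -6.96588806e-04, -1.59383642e-03,  7.24874774e-04]), 'tau': array([ 8.72735436e-04, -8.64444494e+01,  6.78863022e-01, -4.34895980e+01,
        1.91517093e-02,  7.38447765e-03, -1.39253481e-05]), 'tool_pos': array([ 0.23213608, -0.57991125,  0.23065462]), 'tool_rot': array([ 9.81928335e-01,  1.89252090e-01, -1.69278206e-04, -6.02524242e-04]), 'contact_force': array([ 0.8463976 ,  1.31489753, -0.02746976]), 'ft_torque': array([-0.00217834, -0.02391464,  0.02898774]), 'grasp_force': 0.0, 'finger_gap': 0.08512103816161362}
scene [[454.77667826   0.         321.49773159]
 [  0.         454.77667826 244.88286016]
 [  0.           0.           1.        ]] 0.03152714501992133 {'xyz': array([ 1.03740708, -0.1593322 ,  0.50031625]), 'attitude': array([0.35055587, 0.25037289, 0.53585704, 0.72614133])}
side [[526.75676831   0.         322.00081009]
 [  0.         526.75676831 241.44572153]
 [  0.           0.           1.        ]] -0.11088253870943376 {'xyz': array([0.13444562, 0.40539304, 0.48783696]), 'attitude': array([-0.16876063,  0.40598081,  0.82944356, -0.34456176])}
wrist [[387.9006493    0.         324.12063371]
 [  0.         387.9006493  239.10750831]
 [  0.           0.           1.        ]] 0.0106493839250159 {'tool_from_camera': array([[-4.70825391e-04,  9.52850578e-01,  3.03439539e-01,
         7.76881167e-02],
       [ 9.99999852e-01,  3.65640334e-04,  4.03456706e-04,
         3.67370706e-04],
       [ 2.73484221e-04,  3.03439684e-01, -9.52850609e-01,
        -1.42168088e-01],
       [ 0.00000000e+00,  0.00000000e+00,  0.00000000e+00,
         1.00000000e+00]])}
```

View pics/scene0.png

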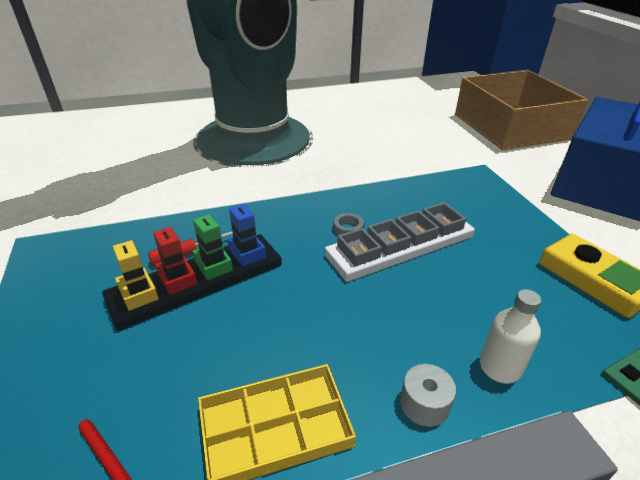

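View pics/side0.png

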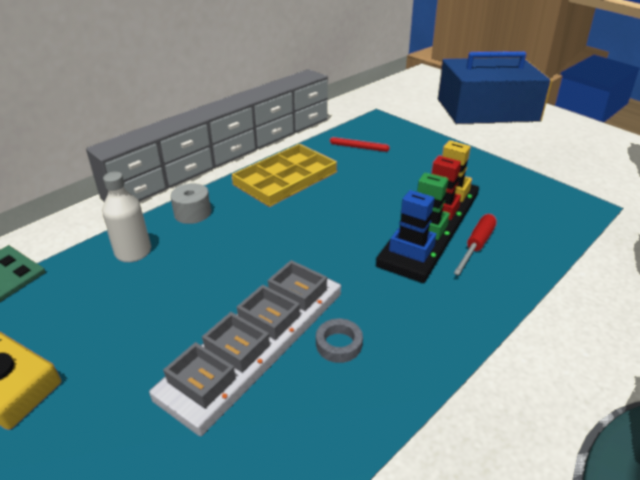

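The black charger stands on the robot's right, ordered left to right blue, green, red, yellow. In the scene image the pack tops are at about (243,212), (207,223), (168,237) and (127,249). The tester is on the robot's left, with pockets at about (358,243) to (444,214). I'll get a rough fix from both views.

```bash
python3 - <<'E'
from h import *
np.set_printoptions(precision=4,suppress=True)
P={'scene':([(243,212),(207,223),(168,237),(127,249)],[(444,214),(418,223),(390,232),(358,243)]),
'side':([(419,201),(433,181),(446,163),(457,148)],[(200,371),(236,339),(269,309),(298,283)])}
for n,(a,b) in P.items():
    s,c=snap(n,n+'1')
    A=onz(s,c,a,.104);B=onz(s,c,b,.042)
    for X in (A,B):
        v=X[0]-X[3]; print(n,X[:,:2].tolist(),'len',np.linalg.norm(v),'yaw',np.arctan2(-v[0],v[1]),'c',X.mean(0))
E
```

```text
scene [[0.4619286231897214, -0.09773822131080395], [0.475009007987805, -0.15280730568414824], [0.49315212268021946, -0.2085175280199326], [0.5046839255230688, -0.2622333527014617]] len 0.16996077232363266 yaw 0.25429157251771184 c [ 0.4837 -0.1803  0.104 ]
scene [[0.47790270050927586, 0.24804633537915327], [0.48905748898498724, 0.19203571968208188], [0.4986885640788068, 0.13566701783346508], [0.5108265178768018, 0.07402971015233714]] len 0.17710382154369336 yaw 0.18698899629686758 c [0.4941 0.1624 0.042 ]
side [[0.4559044536170855, -0.09593090719104408], [0.47274422666009236, -0.15135613751654192], [0.4893153198299599, -0.20784599628755357], [0.5044896285687115, -0.2604993308046743]] len 0.17159045799739378 yaw 0.2870729066214729 c [ 0.4806 -0.1789  0.104 ]
side [[0.4739938438589209, 0.24964220261823783], [0.4830091084735852, 0.19440811223402338], [0.4930247505448303, 0.13726460232899518], [0.5023253055582296, 0.0816594639705463]] len 0.1703551355421903 yaw 0.16708457303621937 c [0.4881 0.1657 0.042 ]
```

```bash
python3 -m handwheel '[{"tx":9.7,"ty":17.2,"tz":2.8,"rz":84,"jaw":0},{"tx":9.7,"ty":17.2,"tz":2.8,"rz":84,"jaw":0},{"tx":9.7,"ty":17.2,"tz":2.8,"rz":84,"jaw":0},{"tx":9.7,"ty":17.2,"tz":2.8,"rz":84,"jaw":0},{"tx":9.7,"ty":17.2,"tz":2.8,"rz":84,"jaw":0},{"tx":9.7,"ty":17.2,"tz":2.8,"rz":84,"jaw":0},{"tx":9.7,"ty":17.2,"tz":2.8,"rz":84,"jaw":0},{"tx":9.7,"ty":17.2,"tz":2.8,"rz":84,"jaw":0},{"tx":9.7,"ty":17.2,"tz":2.8,"rz":84,"jaw":0},{"tx":9.7,"ty":17.2,"tz":2.8,"rz":84,"jaw":0},{"tx":9.7,"ty":17.2,"tz":2.8,"rz":84,"jaw":0},{"tx":9.7,"ty":17.2,"tz":2.8,"rz":84,"jaw":0}]'
python3 - <<'E'
from h import *
s,c=snap('wrist','w1'); print(s['tool_pos'],s['tool_rot'],s['joint_positions'],s['joint_velocities'].max())
E
```

```text
[ 0.2322212  -0.58009683  0.23101137] [ 9.81926992e-01  1.89259883e-01 -9.05477884e-05 -2.66172771e-04] [ 1.14849868  0.41765    -0.01028987  1.61382027  0.00471231  1.11070663
 -0.05298114] 0.00047291021728034866$[0]: bad value
```

View pics/w1.png

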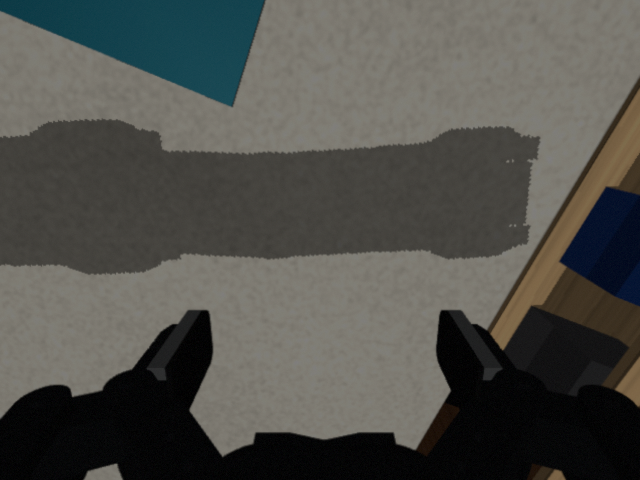

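The move was refused, so the picture only shows bare bench and the open fingers. I'll retry with every key present.

```bash
python3 -m handwheel '[{"jaw":0,"tx":1,"ty":1.7,"tz":0.3,"rx":0,"ry":0,"rz":8}]'; python3 -m handwheel '[{"jaw":0.0,"tx":1.0,"ty":1.7,"tz":0.3,"rx":0.0,"ry":0.0,"rz":8.0}]' ; python3 -m handwheel --help
```

```text
clock: 0.4
tool_pos: [0.2536, -0.5404, 0.2374]
tool_rot: [0.967, 0.254, -0.001, -0.0]
contact_force: [-0.1, 0.3, 0.4]
finger_gap: 0.0853
grasp_force: 0.0
clock: 0.5
tool_pos: [0.2821, -0.4944, 0.2458]
tool_rot: [0.945, 0.326, -0.0, -0.0]
contact_force: [1.4, -0.4, 0.4]
finger_gap: 0.0854
grasp_force: 0.0invalid input: not JSON, or not a number
```

```bash
python3 -m handwheel '[{"jaw":0,"tx":1,"ty":1.7,"tz":0.3,"rx":0,"ry":0,"rz":8},{"jaw":0,"tx":2,"ty":3.4,"tz":0.6,"rx":0,"ry":0,"rz":16},{"jaw":0,"tx":3,"ty":5.1,"tz":0.9,"rx":0,"ry":0,"rz":24},{"jaw":0,"tx":4,"ty":6.8,"tz":1.2,"rx":0,"ry":0,"rz":32},{"jaw":0,"tx":5,"ty":8.5,"tz":1.5,"rx":0,"ry":0,"rz":40},{"jaw":0,"tx":6,"ty":10.2,"tz":1.8,"rx":0,"ry":0,"rz":48},{"jaw":0,"tx":7,"ty":11.9,"tz":2.1,"rx":0,"ry":0,"rz":56},{"jaw":0,"tx":7.7,"ty":13.8,"tz":2.2,"rx":0,"ry":0,"rz":64},{"jaw":0,"tx":7.7,"ty":13.8,"tz":2.2,"rx":0,"ry":0,"rz":68},{"jaw":0,"tx":7.7,"ty":13.8,"tz":2.2,"rx":0,"ry":0,"rz":68},{"jaw":0,"tx":7.7,"ty":13.8,"tz":2.2,"rx":0,"ry":0,"rz":68}]'
python3 - <<'E'
from h import *
s,c=snap('wrist','w2'); print(s['tool_pos'],s['tool_rot'],s['joint_positions'],abs(s['joint_velocities']).max())
E
```

```text
clock: 1.6
tool_pos: [0.4744, -0.1511, 0.3012]
tool_rot: [0.605, 0.797, -0.0, -0.0]
contact_force: [0.7, -0.4, 0.1]
finger_gap: 0.0853
grasp_force: 0.0
[ 0.47443789 -0.15114984  0.30115122] [ 6.04598627e-01  7.96530256e-01 -2.20699851e-04 -5.86487399e-05] [ 0.70090695  0.15117997 -0.50278138  1.82090565  0.07864539  1.18935012
  0.44587634] 0.008128257463260393
```

View pics/w2.png

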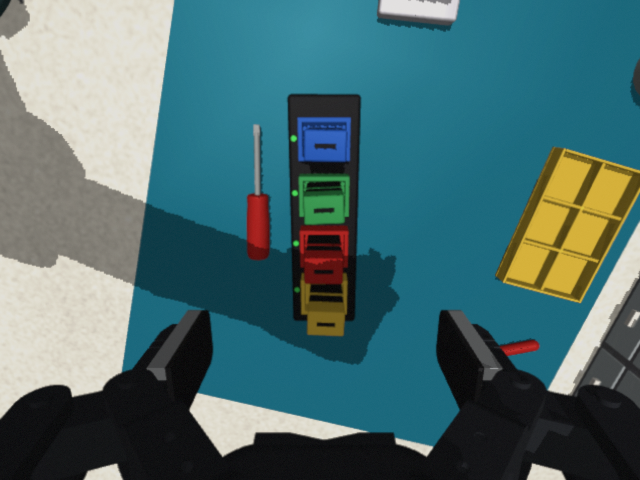

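Pack tops show their dark centre slots at about (325,146), (324,210), (323,271) and (326,324). The slab edge is nearly vertical in the picture, so the tool yaw is already well aligned.

```bash
python3 - <<'E'
from h import *
np.set_printoptions(precision=4,suppress=True)
s,c=snap('wrist','w3')
X=onz(s,c,[(325,146),(324,210),(323.5,271),(326,324)],.104); print(X)
v=X[0]-X[3]; print(np.linalg.norm(v),np.arctan2(-v[0],v[1]),X.mean(0))
q=R.from_quat(s['tool_rot']).as_matrix(); print('tool y angle',np.arctan2(q[1,1],q[0,1]))
S=onz(s,c,[(289,96),(359,96)],.02); print(S); 
E
```

```text
[[ 0.4609 -0.1004  0.104 ]
 [ 0.475  -0.1545  0.104 ]
 [ 0.4904 -0.2114  0.104 ]
 [ 0.5078 -0.265   0.104 ]]
0.17109551659090513 0.27792981182432297 [ 0.4835 -0.1828  0.104 ]
tool y angle 0.27195065427785603
[[ 0.4138 -0.0682  0.02  ]
 [ 0.4828 -0.049   0.02  ]]
```

```bash
python3 -m handwheel '[{"jaw":0,"tx":-0.6,"ty":2.06,"tz":0,"rx":0,"ry":0,"rz":0},{"jaw":0,"tx":-0.6,"ty":2.06,"tz":-2,"rx":0,"ry":0,"rz":0},{"jaw":0,"tx":-0.6,"ty":2.06,"tz":-4,"rx":0,"ry":0,"rz":0},{"jaw":0,"tx":-0.6,"ty":2.06,"tz":-6,"rx":0,"ry":0,"rz":0},{"jaw":0,"tx":-0.6,"ty":2.06,"tz":-7.5,"rx":0,"ry":0,"rz":0},{"jaw":0,"tx":-0.6,"ty":2.06,"tz":-8.7,"rx":0,"ry":0,"rz":0},{"jaw":0,"tx":-0.6,"ty":2.06,"tz":-9.4,"rx":0,"ry":0,"rz":0},{"jaw":0,"tx":-0.6,"ty":2.06,"tz":-9.6,"rx":0,"ry":0,"rz":0},{"jaw":0,"tx":-0.6,"ty":2.06,"tz":-9.6,"rx":0,"ry":0,"rz":0}]' && python3 -m handwheel '[{"jaw":1,"tx":0,"ty":0,"tz":0,"rx":0,"ry":0,"rz":0},{"jaw":1,"tx":0,"ty":0,"tz":0,"rx":0,"ry":0,"rz":0},{"jaw":1,"tx":0,"ty":0,"tz":0,"rx":0,"ry":0,"rz":0},{"jaw":1,"tx":0,"ty":0,"tz":0,"rx":0,"ry":0,"rz":0},{"jaw":1,"tx":0,"ty":0,"tz":0,"rx":0,"ry":0,"rz":0},{"jaw":1,"tx":0,"ty":0,"tz":0,"rx":0,"ry":0,"rz":0},{"jaw":1,"tx":0,"ty":0,"tz":0,"rx":0,"ry":0,"rz":0},{"jaw":1,"tx":0,"ty":0,"tz":0,"rx":0,"ry":0,"rz":0}]' 50
```

```text
clock: 2.6
tool_pos: [0.4596, -0.0991, 0.0611]
tool_rot: [0.604, 0.797, -0.0, -0.0]
contact_force: [-0.5, -0.3, 0.4]
finger_gap: 0.0853
grasp_force: 0.0
clock: 3.4
tool_pos: [0.4601, -0.0989, 0.062]
tool_rot: [0.603, 0.798, -0.0, 0.001]
contact_force: [-1.7, 0.5, 10.2]
finger_gap: 0.0358
grasp_force: 48.6
```

```bash
python3 -m handwheel '[{"jaw":1,"tx":0,"ty":0,"tz":0.5,"rx":0,"ry":0,"rz":0},{"jaw":1,"tx":0,"ty":0,"tz":1.5,"rx":0,"ry":0,"rz":0},{"jaw":1,"tx":0,"ty":0,"tz":3,"rx":0,"ry":0,"rz":0},{"jaw":1,"tx":0.2,"ty":1,"tz":4.5,"rx":0,"ry":0,"rz":0},{"jaw":1,"tx":0.5,"ty":2.5,"tz":5.5,"rx":0,"ry":0,"rz":-2},{"jaw":1,"tx":0.8,"ty":4,"tz":6.5,"rx":0,"ry":0,"rz":-4},{"jaw":1,"tx":1.2,"ty":5.5,"tz":7.5,"rx":0,"ry":0,"rz":-5.6},{"jaw":1,"tx":1.5,"ty":7,"tz":7.6,"rx":0,"ry":0,"rz":-5.6},{"jaw":1,"tx":1.7,"ty":8.2,"tz":7.6,"rx":0,"ry":0,"rz":-5.6},{"jaw":1,"tx":1.8,"ty":8.7,"tz":7.6,"rx":0,"ry":0,"rz":-5.6},{"jaw":1,"tx":1.8,"ty":8.7,"tz":7.6,"rx":0,"ry":0,"rz":-5.6},{"jaw":1,"tx":1.8,"ty":8.7,"tz":7.6,"rx":0,"ry":0,"rz":-5.6}]'
python3 - <<'E'
from h import *
s,c=snap('wrist','w4'); print(s['tool_pos'],s['tool_rot'])
E
```

```text
clock: 4.6
tool_pos: [0.5046, 0.1179, 0.2514]
tool_rot: [0.641, 0.767, -0.0, -0.0]
contact_force: [-0.2, 0.4, -1.7]
finger_gap: 0.0354
grasp_force: 50.4
[0.50457504 0.11793112 0.25137628] [ 6.41475049e-01  7.67143832e-01 -3.19463848e-04 -2.38717151e-05]
```

View pics/w4.png

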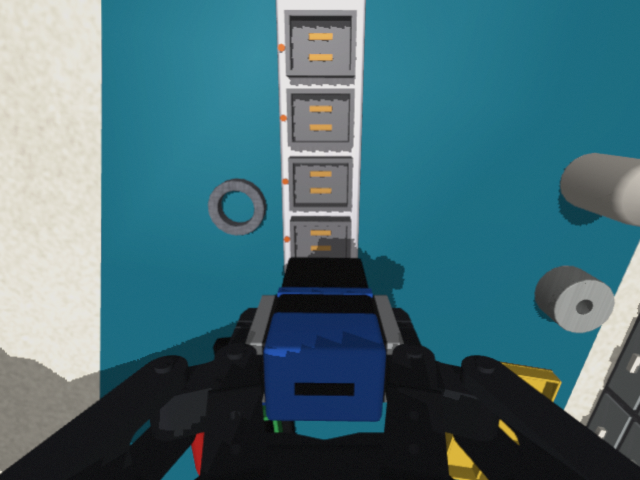

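The pocket floors are visible with orange contact pairs centred at about (320,47), (320,118), (320,182) and (320,239). The blue pack sits square in the jaws, with its slot at (324,389).

```bash
python3 - <<'E'
from h import *
np.set_printoptions(precision=4,suppress=True)
s,c=snap('wrist','w5')
hsv=cv2.cvtColor(c['image'],cv2.COLOR_RGB2HSV)
m=cv2.inRange(hsv,(8,120,120),(25,255,255)); m[:,:300]=0; m[:,345:]=0; m[260:]=0
n,_,st,ce=cv2.connectedComponentsWithStats(m); ce=ce[1:][st[1:,4]>40]; print(ce)
b=ce[np.argsort(ce[:,1])][:8].reshape(-1,2,2).mean(1)
X=onz(s,c,b,.0245); print(X)
v=X[0]-X[-1]; print(np.linalg.norm(v),np.arctan2(-v[0],v[1]),X.mean(0))
q=R.from_quat(s['tool_rot']).as_matrix(); print('tool y angle',np.arctan2(q[1,1],q[0,1]))
print('pack top rel', onz(s,c,[(324,389)],.104+.2514-.061)-s['tool_pos'])
E
```

```text
[[320.1277  35.5745]
 [320.0803  56.4818]
 [320.4037 107.9817]
 [320.0672 126.437 ]
 [320.1942 173.    ]
 [320.3846 189.7473]
 [320.4062 231.9583]]Traceback (most recent call last):
  File "<stdin>", line 7, in <module>
ValueError: cannot reshape array of size 14 into shape (2,2)
```

```bash
python3 - <<'E'
from h import *
np.set_printoptions(precision=4,suppress=True)
s,c=snap('wrist','w5')
b=np.array([(320.1,46),(320.2,117.2),(320.3,181.4)])
X=onz(s,c,b,.0245); print(X)
v=X[0]-X[-1]; y=np.arctan2(-v[0],v[1]); print(np.linalg.norm(v),y)
d=np.array([-np.sin(y),np.cos(y),0]); o=X[1]-d*.029
for k in (.087,.029,-.029,-.087): print(k,o+d*k)
q=R.from_quat(s['tool_rot']).as_matrix(); print('tool y angle',np.arctan2(q[1,1],q[0,1]))
print('pack top rel', onz(s,c,[(324,389)],.104+.2514-.061)-s['tool_pos'])
E
```

```text
[[0.4777 0.2488 0.0245]
 [0.4878 0.1914 0.0245]
 [0.4979 0.134  0.0245]]
0.11650852089816231 0.17469827517305453
0.087 [0.4777 0.2485 0.0245]
0.029 [0.4878 0.1914 0.0245]
-0.029 [0.4979 0.1343 0.0245]
-0.087 [0.508  0.0772 0.0245]
tool y angle 0.17674883019096696
pack top rel [[ 0.0005 -0.0021  0.0431]]
```

```bash
python3 -m handwheel '[{"jaw":1,"tx":0.12,"ty":-1,"tz":0,"rx":0,"ry":0,"rz":0},{"jaw":1,"tx":0.12,"ty":-1.58,"tz":-1,"rx":0,"ry":0,"rz":0},{"jaw":1,"tx":0.12,"ty":-1.58,"tz":-3,"rx":0,"ry":0,"rz":0},{"jaw":1,"tx":0.12,"ty":-1.58,"tz":-5,"rx":0,"ry":0,"rz":0},{"jaw":1,"tx":0.12,"ty":-1.58,"tz":-6.2,"rx":0,"ry":0,"rz":0},{"jaw":1,"tx":0.12,"ty":-1.58,"tz":-6.8,"rx":0,"ry":0,"rz":0},{"jaw":1,"tx":0.12,"ty":-1.58,"tz":-7.2,"rx":0,"ry":0,"rz":0},{"jaw":1,"tx":0.12,"ty":-1.58,"tz":-7.4,"rx":0,"ry":0,"rz":0},{"jaw":1,"tx":0.12,"ty":-1.58,"tz":-7.5,"rx":0,"ry":0,"rz":0},{"jaw":1,"tx":0.12,"ty":-1.58,"tz":-7.56,"rx":0,"ry":0,"rz":0},{"jaw":1,"tx":0.12,"ty":-1.58,"tz":-7.56,"rx":0,"ry":0,"rz":0}]'
```

```text
clock: 5.85
tool_pos: [0.5082, 0.0792, 0.0629]
tool_rot: [0.641, 0.767, 0.0, 0.0]
contact_force: [0.5, -0.3, -2.3]
finger_gap: 0.0356
grasp_force: 50.3
```

```bash
python3 -m handwheel '[{"jaw":1,"tx":0,"ty":0,"tz":-0.03,"rx":0,"ry":0,"rz":0},{"jaw":1,"tx":0,"ty":0,"tz":-0.06,"rx":0,"ry":0,"rz":0},{"jaw":1,"tx":0,"ty":0,"tz":-0.06,"rx":0,"ry":0,"rz":0}]'
```

```text
clock: 6.15
tool_pos: [0.5083, 0.0793, 0.062]
tool_rot: [0.641, 0.767, 0.0, 0.001]
contact_force: [-6.7, -1.3, 21.3]
finger_gap: 0.0354
grasp_force: 52.6
```

```bash
python3 -m handwheel '[{"jaw":0,"tx":0,"ty":0,"tz":0,"rx":0,"ry":0,"rz":0},{"jaw":0,"tx":0,"ty":0,"tz":0,"rx":0,"ry":0,"rz":0},{"jaw":0,"tx":0,"ty":0,"tz":0,"rx":0,"ry":0,"rz":0},{"jaw":0,"tx":0,"ty":0,"tz":0,"rx":0,"ry":0,"rz":0},{"jaw":0,"tx":0,"ty":0,"tz":0.5,"rx":0,"ry":0,"rz":0},{"jaw":0,"tx":0,"ty":0,"tz":2,"rx":0,"ry":0,"rz":0},{"jaw":0,"tx":0,"ty":0,"tz":4,"rx":0,"ry":0,"rz":0},{"jaw":0,"tx":-0.2,"ty":-1.8,"tz":4.5,"rx":0,"ry":0,"rz":2},{"jaw":0,"tx":-0.5,"ty":-3.7,"tz":4.5,"rx":0,"ry":0,"rz":4},{"jaw":0,"tx":-0.8,"ty":-5.6,"tz":4.5,"rx":0,"ry":0,"rz":5.6},{"jaw":0,"tx":-1.1,"ty":-7.5,"tz":4.5,"rx":0,"ry":0,"rz":5.6},{"jaw":0,"tx":-1.34,"ty":-9.3,"tz":4.5,"rx":0,"ry":0,"rz":5.6}]'
python3 - <<'E'
from h import *
s,c=snap('side','s2')
E
```

```text
clock: 7.35
tool_pos: [0.4736, -0.1553, 0.1744]
tool_rot: [0.603, 0.798, -0.0, 0.0]
contact_force: [0.7, -0.2, -0.8]
finger_gap: 0.0854
grasp_force: 0.0
```

View pics/s2.png

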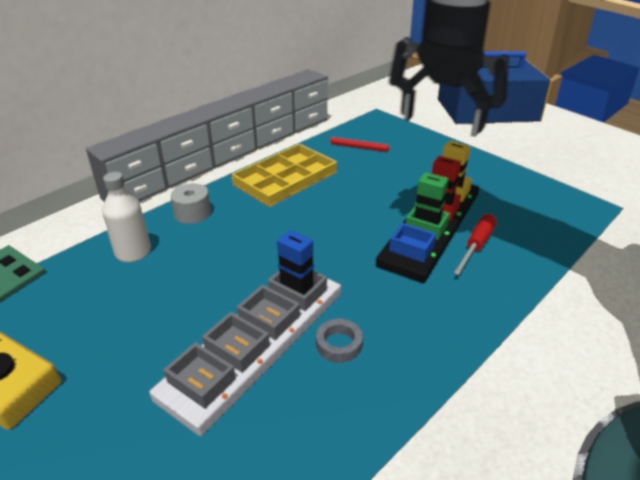

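The blue pack stands upright in the rightmost pocket at about (297,262). The gripper is over the green pack at (433,181).

```bash
python3 -m handwheel '[{"jaw":0,"tx":0,"ty":0,"tz":-1.5,"rx":0,"ry":0,"rz":0},{"jaw":0,"tx":0,"ty":0,"tz":-3,"rx":0,"ry":0,"rz":0},{"jaw":0,"tx":0,"ty":0,"tz":-4,"rx":0,"ry":0,"rz":0},{"jaw":0,"tx":0,"ty":0,"tz":-4.48,"rx":0,"ry":0,"rz":0},{"jaw":0,"tx":0,"ty":0,"tz":-4.48,"rx":0,"ry":0,"rz":0},{"jaw":1,"tx":0,"ty":0,"tz":-4.48,"rx":0,"ry":0,"rz":0},{"jaw":1,"tx":0,"ty":0,"tz":-4.48,"rx":0,"ry":0,"rz":0},{"jaw":1,"tx":0,"ty":0,"tz":-4.48,"rx":0,"ry":0,"rz":0},{"jaw":1,"tx":0,"ty":0,"tz":-4.48,"rx":0,"ry":0,"rz":0},{"jaw":1,"tx":0,"ty":0,"tz":-4.48,"rx":0,"ry":0,"rz":0},{"jaw":1,"tx":0,"ty":0,"tz":-4.48,"rx":0,"ry":0,"rz":0},{"jaw":1,"tx":0,"ty":0,"tz":-4.48,"rx":0,"ry":0,"rz":0}]' 50; python3 -m handwheel '[{"jaw":1,"tx":0,"ty":0,"tz":0,"rx":0,"ry":0,"rz":0}]'
```

```text
clock: 8.6
tool_pos: [0.4748, -0.1535, 0.0623]
tool_rot: [0.603, 0.798, -0.0, 0.001]
contact_force: [-2.8, 0.1, 12.9]
finger_gap: 0.036
grasp_force: 48.0
clock: 8.7
tool_pos: [0.4747, -0.1535, 0.0623]
tool_rot: [0.603, 0.798, -0.0, 0.001]
contact_force: [-3.6, 0.6, 13.0]
finger_gap: 0.036
grasp_force: 48.0
```

```bash
python3 -m handwheel '[{"jaw":1,"tx":0,"ty":0,"tz":0.5,"rx":0,"ry":0,"rz":0},{"jaw":1,"tx":0,"ty":0,"tz":1.8,"rx":0,"ry":0,"rz":0},{"jaw":1,"tx":0,"ty":0,"tz":3.5,"rx":0,"ry":0,"rz":0},{"jaw":1,"tx":0.1,"ty":1,"tz":5,"rx":0,"ry":0,"rz":-1},{"jaw":1,"tx":0.2,"ty":2.7,"tz":5,"rx":0,"ry":0,"rz":-2},{"jaw":1,"tx":0.4,"ty":4.5,"tz":5,"rx":0,"ry":0,"rz":-3},{"jaw":1,"tx":0.5,"ty":6.3,"tz":5,"rx":0,"ry":0,"rz":-4},{"jaw":1,"tx":0.6,"ty":8.1,"tz":5,"rx":0,"ry":0,"rz":-5},{"jaw":1,"tx":0.8,"ty":9.8,"tz":5,"rx":0,"ry":0,"rz":-5.6},{"jaw":1,"tx":0.9,"ty":11,"tz":5,"rx":0,"ry":0,"rz":-5.6},{"jaw":1,"tx":0.92,"ty":11.55,"tz":5,"rx":0,"ry":0,"rz":-5.6},{"jaw":1,"tx":0.92,"ty":11.55,"tz":5,"rx":0,"ry":0,"rz":-5.6}]'; python3 -m handwheel '[{"jaw":1,"tx":0,"ty":0,"tz":0,"rx":0,"ry":0,"rz":0}]'
```

```text
clock: 9.9
tool_pos: [0.4969, 0.1379, 0.1871]
tool_rot: [0.64, 0.768, 0.0, -0.0]
contact_force: [0.7, -0.0, -2.3]
finger_gap: 0.0357
grasp_force: 50.0
clock: 10.0
tool_pos: [0.4972, 0.1352, 0.1867]
tool_rot: [0.641, 0.767, -0.0, 0.0]
contact_force: [0.0, -0.5, -1.8]
finger_gap: 0.0354
grasp_force: 50.0
```

```bash
python3 -m handwheel '[{"jaw":1,"tx":0,"ty":0,"tz":-1.5,"rx":0,"ry":0,"rz":0},{"jaw":1,"tx":0,"ty":0,"tz":-3,"rx":0,"ry":0,"rz":0},{"jaw":1,"tx":0,"ty":0,"tz":-4,"rx":0,"ry":0,"rz":0},{"jaw":1,"tx":0,"ty":0,"tz":-4.6,"rx":0,"ry":0,"rz":0},{"jaw":1,"tx":0,"ty":0,"tz":-4.85,"rx":0,"ry":0,"rz":0},{"jaw":1,"tx":0,"ty":0,"tz":-4.95,"rx":0,"ry":0,"rz":0},{"jaw":1,"tx":0,"ty":0,"tz":-5.01,"rx":0,"ry":0,"rz":0},{"jaw":1,"tx":0,"ty":0,"tz":-5.03,"rx":0,"ry":0,"rz":0},{"jaw":1,"tx":0,"ty":0,"tz":-5.03,"rx":0,"ry":0,"rz":0}]'
```

```text
clock: 10.9
tool_pos: [0.4979, 0.1355, 0.0623]
tool_rot: [0.641, 0.767, 0.0, 0.001]
contact_force: [-7.2, -1.7, 16.0]
finger_gap: 0.0357
grasp_force: 51.6
```

```bash
python3 -m handwheel '[{"jaw":0,"tx":0,"ty":0,"tz":0,"rx":0,"ry":0,"rz":0},{"jaw":0,"tx":0,"ty":0,"tz":0,"rx":0,"ry":0,"rz":0},{"jaw":0,"tx":0,"ty":0,"tz":0,"rx":0,"ry":0,"rz":0},{"jaw":0,"tx":0,"ty":0,"tz":0,"rx":0,"ry":0,"rz":0},{"jaw":0,"tx":0,"ty":0,"tz":0.5,"rx":0,"ry":0,"rz":0},{"jaw":0,"tx":0,"ty":0,"tz":2,"rx":0,"ry":0,"rz":0},{"jaw":0,"tx":0,"ty":0,"tz":4,"rx":0,"ry":0,"rz":0},{"jaw":0,"tx":0,"ty":-1.8,"tz":4.5,"rx":0,"ry":0,"rz":1},{"jaw":0,"tx":-0.1,"ty":-3.7,"tz":4.5,"rx":0,"ry":0,"rz":2},{"jaw":0,"tx":-0.1,"ty":-5.6,"tz":4.5,"rx":0,"ry":0,"rz":3},{"jaw":0,"tx":-0.2,"ty":-7.5,"tz":4.5,"rx":0,"ry":0,"rz":4},{"jaw":0,"tx":-0.2,"ty":-9.4,"tz":4.5,"rx":0,"ry":0,"rz":5}]'; python3 -m handwheel '[{"jaw":0,"tx":0,"ty":-1.9,"tz":0,"rx":0,"ry":0,"rz":0.6},{"jaw":0,"tx":-0.07,"ty":-3.6,"tz":0,"rx":0,"ry":0,"rz":0.6},{"jaw":0,"tx":-0.07,"ty":-4.44,"tz":0,"rx":0,"ry":0,"rz":0.6},{"jaw":0,"tx":-0.07,"ty":-4.44,"tz":0,"rx":0,"ry":0,"rz":0.6}]'
python3 - <<'E'
from h import *
s,c=snap('side','s3')
E
```

```text
clock: 12.1
tool_pos: [0.4918, -0.1013, 0.1741]
tool_rot: [0.607, 0.795, 0.0, 0.0]
contact_force: [1.2, 0.7, -0.1]
finger_gap: 0.0851
grasp_force: 0.0
clock: 12.5
tool_pos: [0.49, -0.2137, 0.1736]
tool_rot: [0.605, 0.796, -0.0, 0.0]
contact_force: [0.6, 0.5, -1.1]
finger_gap: 0.0856
grasp_force: 0.0
```

View pics/s3.png

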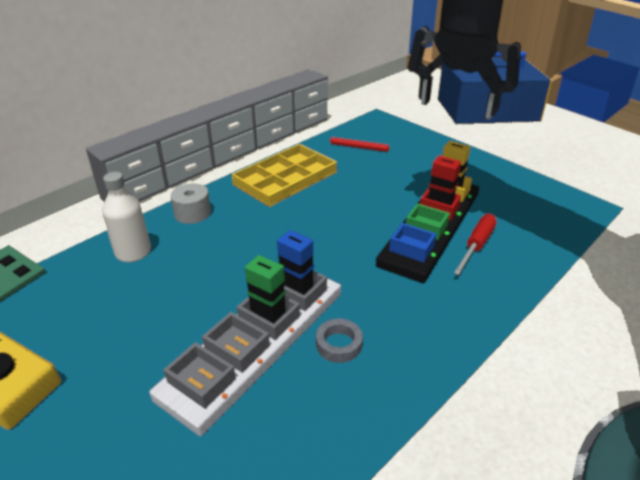

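Green is seated in the second pocket from the right at (266,287), and blue is beside it. Next is red.

```bash
python3 -m handwheel '[{"jaw":0,"tx":0,"ty":0,"tz":-1.5,"rx":0,"ry":0,"rz":0},{"jaw":0,"tx":0,"ty":0,"tz":-3,"rx":0,"ry":0,"rz":0},{"jaw":0,"tx":0,"ty":0,"tz":-4,"rx":0,"ry":0,"rz":0},{"jaw":0,"tx":0,"ty":0,"tz":-4.46,"rx":0,"ry":0,"rz":0},{"jaw":0,"tx":0,"ty":0,"tz":-4.46,"rx":0,"ry":0,"rz":0},{"jaw":1,"tx":0,"ty":0,"tz":-4.46,"rx":0,"ry":0,"rz":0},{"jaw":1,"tx":0,"ty":0,"tz":-4.46,"rx":0,"ry":0,"rz":0},{"jaw":1,"tx":0,"ty":0,"tz":-4.46,"rx":0,"ry":0,"rz":0},{"jaw":1,"tx":0,"ty":0,"tz":-4.46,"rx":0,"ry":0,"rz":0},{"jaw":1,"tx":0,"ty":0,"tz":-4.46,"rx":0,"ry":0,"rz":0},{"jaw":1,"tx":0,"ty":0,"tz":-4.46,"rx":0,"ry":0,"rz":0},{"jaw":1,"tx":0,"ty":0,"tz":-4.46,"rx":0,"ry":0,"rz":0}]' 50; python3 -m handwheel '[{"jaw":1,"tx":0,"ty":0,"tz":0,"rx":0,"ry":0,"rz":0}]'
```

```text
clock: 13.75
tool_pos: [0.4909, -0.2107, 0.0624]
tool_rot: [0.603, 0.798, -0.0, 0.001]
contact_force: [-2.2, 0.2, 10.4]
finger_gap: 0.0354
grasp_force: 48.9
clock: 13.85
tool_pos: [0.491, -0.2107, 0.0624]
tool_rot: [0.603, 0.798, -0.0, 0.001]
contact_force: [-2.7, 0.6, 8.9]
finger_gap: 0.0355
grasp_force: 48.9
```

```bash
python3 -m handwheel '[{"jaw":1,"tx":0,"ty":0,"tz":0.5,"rx":0,"ry":0,"rz":0},{"jaw":1,"tx":0,"ty":0,"tz":1.8,"rx":0,"ry":0,"rz":0},{"jaw":1,"tx":0,"ty":0,"tz":3.5,"rx":0,"ry":0,"rz":0},{"jaw":1,"tx":0,"ty":1,"tz":5,"rx":0,"ry":0,"rz":0},{"jaw":1,"tx":0,"ty":2.7,"tz":5,"rx":0,"ry":0,"rz":-1},{"jaw":1,"tx":0,"ty":4.5,"tz":5,"rx":0,"ry":0,"rz":-2},{"jaw":1,"tx":0,"ty":6.3,"tz":5,"rx":0,"ry":0,"rz":-3},{"jaw":1,"tx":0,"ty":8.1,"tz":5,"rx":0,"ry":0,"rz":-4},{"jaw":1,"tx":0,"ty":9.9,"tz":5,"rx":0,"ry":0,"rz":-5},{"jaw":1,"tx":-0.1,"ty":11.7,"tz":5,"rx":0,"ry":0,"rz":-5.6},{"jaw":1,"tx":-0.13,"ty":13.5,"tz":5,"rx":0,"ry":0,"rz":-5.6},{"jaw":1,"tx":-0.13,"ty":15,"tz":5,"rx":0,"ry":0,"rz":-5.6}]'; python3 -m handwheel '[{"jaw":1,"tx":0,"ty":0.8,"tz":0,"rx":0,"ry":0,"rz":0},{"jaw":1,"tx":0,"ty":1.15,"tz":0,"rx":0,"ry":0,"rz":0},{"jaw":1,"tx":0,"ty":1.15,"tz":0,"rx":0,"ry":0,"rz":0},{"jaw":1,"tx":0,"ty":1.15,"tz":0,"rx":0,"ry":0,"rz":0}]'
```

```text
clock: 15.05
tool_pos: [0.4867, 0.167, 0.1876]
tool_rot: [0.641, 0.768, 0.0, 0.0]
contact_force: [1.2, 0.1, -2.0]
finger_gap: 0.0356
grasp_force: 50.6
clock: 15.45
tool_pos: [0.4874, 0.1921, 0.1867]
tool_rot: [0.642, 0.767, -0.0, 0.0]
contact_force: [0.2, -0.0, -1.6]
finger_gap: 0.0359
grasp_force: 50.6
```

```bash
python3 -m handwheel '[{"jaw":1,"tx":0,"ty":0,"tz":-1.5,"rx":0,"ry":0,"rz":0},{"jaw":1,"tx":0,"ty":0,"tz":-3,"rx":0,"ry":0,"rz":0},{"jaw":1,"tx":0,"ty":0,"tz":-4,"rx":0,"ry":0,"rz":0},{"jaw":1,"tx":0,"ty":0,"tz":-4.6,"rx":0,"ry":0,"rz":0},{"jaw":1,"tx":0,"ty":0,"tz":-4.85,"rx":0,"ry":0,"rz":0},{"jaw":1,"tx":0,"ty":0,"tz":-4.95,"rx":0,"ry":0,"rz":0},{"jaw":1,"tx":0,"ty":0,"tz":-5.01,"rx":0,"ry":0,"rz":0},{"jaw":1,"tx":0,"ty":0,"tz":-5.03,"rx":0,"ry":0,"rz":0},{"jaw":1,"tx":0,"ty":0,"tz":-5.03,"rx":0,"ry":0,"rz":0}]'
```

```text
clock: 16.35
tool_pos: [0.4878, 0.1932, 0.0624]
tool_rot: [0.641, 0.767, 0.0, 0.001]
contact_force: [-5.7, -4.2, 12.9]
finger_gap: 0.0357
grasp_force: 52.6
```

```bash
python3 -m handwheel '[{"jaw":0,"tx":0,"ty":0,"tz":0,"rx":0,"ry":0,"rz":0},{"jaw":0,"tx":0,"ty":0,"tz":0,"rx":0,"ry":0,"rz":0},{"jaw":0,"tx":0,"ty":0,"tz":0,"rx":0,"ry":0,"rz":0},{"jaw":0,"tx":0,"ty":0,"tz":0,"rx":0,"ry":0,"rz":0},{"jaw":0,"tx":0,"ty":0,"tz":0.5,"rx":0,"ry":0,"rz":0},{"jaw":0,"tx":0,"ty":0,"tz":2,"rx":0,"ry":0,"rz":0},{"jaw":0,"tx":0,"ty":0,"tz":4,"rx":0,"ry":0,"rz":0},{"jaw":0,"tx":0,"ty":-1.8,"tz":4.5,"rx":0,"ry":0,"rz":1},{"jaw":0,"tx":0.1,"ty":-3.7,"tz":4.5,"rx":0,"ry":0,"rz":2},{"jaw":0,"tx":0.2,"ty":-5.6,"tz":4.5,"rx":0,"ry":0,"rz":3},{"jaw":0,"tx":0.3,"ty":-7.5,"tz":4.5,"rx":0,"ry":0,"rz":4},{"jaw":0,"tx":0.4,"ty":-9.4,"tz":4.5,"rx":0,"ry":0,"rz":5}]'; python3 -m handwheel '[{"jaw":0,"tx":0,"ty":-1.9,"tz":0,"rx":0,"ry":0,"rz":0.6},{"jaw":0,"tx":0.1,"ty":-3.8,"tz":0,"rx":0,"ry":0,"rz":0.6},{"jaw":0,"tx":0.2,"ty":-5.7,"tz":0,"rx":0,"ry":0,"rz":0.6},{"jaw":0,"tx":0.3,"ty":-7.5,"tz":0,"rx":0,"ry":0,"rz":0.6},{"jaw":0,"tx":0.33,"ty":-8.5,"tz":0,"rx":0,"ry":0,"rz":0.6},{"jaw":0,"tx":0.33,"ty":-8.88,"tz":0,"rx":0,"ry":0,"rz":0.6},{"jaw":0,"tx":0.33,"ty":-8.88,"tz":0,"rx":0,"ry":0,"rz":0.6},{"jaw":0,"tx":0.33,"ty":-8.88,"tz":0,"rx":0,"ry":0,"rz":0.6}]'
python3 - <<'E'
from h import *
s,c=snap('side','s4')
E
```

```text
clock: 17.55
tool_pos: [0.4971, -0.0435, 0.1744]
tool_rot: [0.607, 0.795, 0.0, 0.0]
contact_force: [1.1, 0.6, 0.3]
finger_gap: 0.0851
grasp_force: 0.0
clock: 18.35
tool_pos: [0.5058, -0.2622, 0.1737]
tool_rot: [0.602, 0.798, 0.0, 0.0]
contact_force: [-0.5, 0.6, -0.5]
finger_gap: 0.0855
grasp_force: 0.0
```

View pics/s4.png

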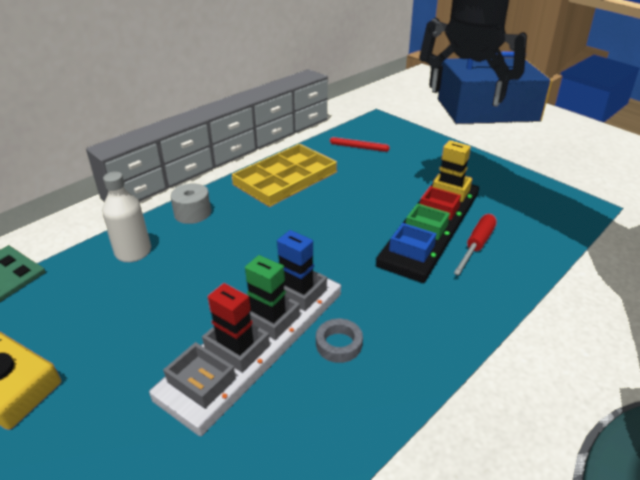

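Red is seated at (231,318), and only yellow is left at (455,160).

```bash
python3 -m handwheel '[{"jaw":0,"tx":0,"ty":-0.05,"tz":-1.5,"rx":0,"ry":0,"rz":0},{"jaw":0,"tx":0,"ty":-0.05,"tz":-3,"rx":0,"ry":0,"rz":0},{"jaw":0,"tx":0,"ty":-0.05,"tz":-4,"rx":0,"ry":0,"rz":0},{"jaw":0,"tx":0,"ty":-0.05,"tz":-4.46,"rx":0,"ry":0,"rz":0},{"jaw":0,"tx":0,"ty":-0.05,"tz":-4.46,"rx":0,"ry":0,"rz":0},{"jaw":1,"tx":0,"ty":-0.05,"tz":-4.46,"rx":0,"ry":0,"rz":0},{"jaw":1,"tx":0,"ty":-0.05,"tz":-4.46,"rx":0,"ry":0,"rz":0},{"jaw":1,"tx":0,"ty":-0.05,"tz":-4.46,"rx":0,"ry":0,"rz":0},{"jaw":1,"tx":0,"ty":-0.05,"tz":-4.46,"rx":0,"ry":0,"rz":0},{"jaw":1,"tx":0,"ty":-0.05,"tz":-4.46,"rx":0,"ry":0,"rz":0},{"jaw":1,"tx":0,"ty":-0.05,"tz":-4.46,"rx":0,"ry":0,"rz":0},{"jaw":1,"tx":0,"ty":-0.05,"tz":-4.46,"rx":0,"ry":0,"rz":0}]' 50; python3 -m handwheel '[{"jaw":1,"tx":0,"ty":0,"tz":0,"rx":0,"ry":0,"rz":0}]'
```

```text
clock: 19.6
tool_pos: [0.506, -0.2653, 0.0628]
tool_rot: [0.603, 0.798, -0.0, 0.001]
contact_force: [-1.2, 1.4, 7.6]
finger_gap: 0.0355
grasp_force: 50.5
clock: 19.7
tool_pos: [0.506, -0.2653, 0.0627]
tool_rot: [0.603, 0.798, -0.0, 0.001]
contact_force: [-1.6, 0.4, 8.4]
finger_gap: 0.0354
grasp_force: 50.5
```

```bash
python3 -m handwheel '[{"jaw":1,"tx":0,"ty":0,"tz":0.5,"rx":0,"ry":0,"rz":0},{"jaw":1,"tx":0,"ty":0,"tz":1.8,"rx":0,"ry":0,"rz":0},{"jaw":1,"tx":0,"ty":0,"tz":3.5,"rx":0,"ry":0,"rz":0},{"jaw":1,"tx":0,"ty":1,"tz":5,"rx":0,"ry":0,"rz":0},{"jaw":1,"tx":-0.1,"ty":2.7,"tz":5,"rx":0,"ry":0,"rz":-1},{"jaw":1,"tx":-0.2,"ty":4.5,"tz":5,"rx":0,"ry":0,"rz":-2},{"jaw":1,"tx":-0.3,"ty":6.3,"tz":5,"rx":0,"ry":0,"rz":-3},{"jaw":1,"tx":-0.4,"ty":8.1,"tz":5,"rx":0,"ry":0,"rz":-4},{"jaw":1,"tx":-0.5,"ty":9.9,"tz":5,"rx":0,"ry":0,"rz":-5},{"jaw":1,"tx":-0.6,"ty":11.7,"tz":5,"rx":0,"ry":0,"rz":-5.6},{"jaw":1,"tx":-0.7,"ty":13.5,"tz":5,"rx":0,"ry":0,"rz":-5.6},{"jaw":1,"tx":-0.8,"ty":15.3,"tz":5,"rx":0,"ry":0,"rz":-5.6}]'; python3 -m handwheel '[{"jaw":1,"tx":-0.1,"ty":1.8,"tz":0,"rx":0,"ry":0,"rz":0},{"jaw":1,"tx":-0.25,"ty":3.5,"tz":0,"rx":0,"ry":0,"rz":0},{"jaw":1,"tx":-0.35,"ty":4.7,"tz":0,"rx":0,"ry":0,"rz":0},{"jaw":1,"tx":-0.35,"ty":5.25,"tz":0,"rx":0,"ry":0,"rz":0},{"jaw":1,"tx":-0.35,"ty":5.25,"tz":0,"rx":0,"ry":0,"rz":0},{"jaw":1,"tx":-0.35,"ty":5.25,"tz":0,"rx":0,"ry":0,"rz":0}]'
```

```text
clock: 20.9
tool_pos: [0.4851, 0.1192, 0.1877]
tool_rot: [0.641, 0.767, 0.0, 0.0]
contact_force: [0.9, -0.5, -2.3]
finger_gap: 0.0355
grasp_force: 50.6
clock: 21.5
tool_pos: [0.477, 0.2479, 0.1869]
tool_rot: [0.642, 0.767, -0.0, 0.0]
contact_force: [-0.0, -1.3, -2.5]
finger_gap: 0.0355
grasp_force: 50.5
```

```bash
python3 -m handwheel '[{"jaw":1,"tx":0,"ty":0,"tz":-1.5,"rx":0,"ry":0,"rz":0},{"jaw":1,"tx":0,"ty":0,"tz":-3,"rx":0,"ry":0,"rz":0},{"jaw":1,"tx":0,"ty":0,"tz":-4,"rx":0,"ry":0,"rz":0},{"jaw":1,"tx":0,"ty":0,"tz":-4.6,"rx":0,"ry":0,"rz":0},{"jaw":1,"tx":0,"ty":0,"tz":-4.85,"rx":0,"ry":0,"rz":0},{"jaw":1,"tx":0,"ty":0,"tz":-4.95,"rx":0,"ry":0,"rz":0},{"jaw":1,"tx":0,"ty":0,"tz":-5.01,"rx":0,"ry":0,"rz":0},{"jaw":1,"tx":0,"ty":0,"tz":-5.03,"rx":0,"ry":0,"rz":0},{"jaw":1,"tx":0,"ty":0,"tz":-5.03,"rx":0,"ry":0,"rz":0}]'
```

```text
clock: 22.4
tool_pos: [0.4776, 0.2489, 0.0626]
tool_rot: [0.641, 0.767, 0.001, 0.001]
contact_force: [-1.7, -2.3, 10.0]
finger_gap: 0.0356
grasp_force: 51.0
```

```bash
python3 -m handwheel '[{"jaw":0,"tx":0,"ty":0,"tz":0,"rx":0,"ry":0,"rz":0},{"jaw":0,"tx":0,"ty":0,"tz":0,"rx":0,"ry":0,"rz":0},{"jaw":0,"tx":0,"ty":0,"tz":0,"rx":0,"ry":0,"rz":0},{"jaw":0,"tx":0,"ty":0,"tz":0,"rx":0,"ry":0,"rz":0},{"jaw":0,"tx":0,"ty":0,"tz":0.5,"rx":0,"ry":0,"rz":0},{"jaw":0,"tx":0,"ty":0,"tz":2,"rx":0,"ry":0,"rz":0},{"jaw":0,"tx":0,"ty":0,"tz":4,"rx":0,"ry":0,"rz":0},{"jaw":0,"tx":0,"ty":0,"tz":6,"rx":0,"ry":0,"rz":0},{"jaw":0,"tx":0,"ty":-1.5,"tz":8,"rx":0,"ry":0,"rz":0},{"jaw":0,"tx":0,"ty":-2,"tz":8,"rx":0,"ry":0,"rz":0},{"jaw":0,"tx":0,"ty":-2,"tz":8,"rx":0,"ry":0,"rz":0},{"jaw":0,"tx":0,"ty":-2,"tz":8,"rx":0,"ry":0,"rz":0}]'
python3 - <<'E'
from h import *
_,a=snap('side','s5'); _,b=snap('wrist','w6')
cv2.imwrite('pics/fin.png',np.hstack([cv2.resize(x['image'],(400,300)) for x in (a,b)])[:,:,::-1])
E
```

```text
clock: 23.6
tool_pos: [0.4767, 0.1987, 0.2615]
tool_rot: [0.642, 0.767, 0.0, 0.0]
contact_force: [-0.3, -0.5, -0.5]
finger_gap: 0.0853
grasp_force: 0.0
```

View pics/fin.png

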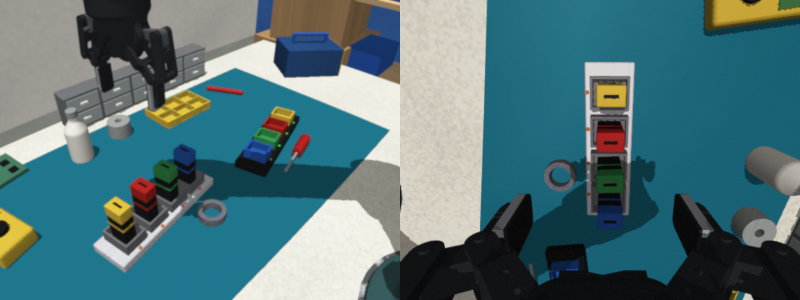

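All four packs stand upright in the pockets. From the left they are yellow (120,215), red (145,195), green (165,175) and blue (185,160), and the gripper is clear of them.

```bash
python3 -c "
from workcell import env
print(env.hand_in())"
```

```text
the job is handed in; nothing more can be done
None
```

The job is handed in: the four packs stand upright and released in the tester in reverse order (yellow, red, green, blue from the left), after about 24 s of robot time; no verdict was returned.

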